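Try the clamp screws in their gauge nuts and keep the sound ones

TASK

Try all three clamp screws: turn the gauge nut on each clockwise by about a quarter turn, or until it binds, and leave it so. Slide each screw whose nut turned freely along the bench, upright and never lifted or knocked over, until it stands wholly inside the open-fronted plywood pen, and leave the one that binds standing on the bench wholly outside the pen. Do not disturb the other things on the bench.

Things in the scene. Friction and masses are not known exactly. Their poses are not given: they have to be found in the camera images.
- screw_a: one of three look-alike loose steel screws, about 0.47 kg, standing on broad round heads 64 mm across, 18 mm high; above, a 16 mm stud with a gauge nut, 60 mm high in all. Origin: centre of the head's underside, z up. A black groove in the head runs along its x. Two threads are sound, one binds: any of the places, not visible. Only friction (2 to 6 N) holds it: a bound nut turns the screw with it
- nut_a (a joint): turn of the gauge nut on screw_a, rad: 0 at the start, with its bar along the groove, growing clockwise seen from above; anticlockwise it stops just below 0. On a sound thread it turns lightly (0.006 N m) for well over a quarter turn; on the bad one it stops at about 0.2. It stays where it is left
- bar_a (a point): middle of the aluminium bar of the gauge nut on screw_a, 52 mm above the bench: bar 54 mm long (its x), 10 mm thick (its y), 16 mm high (44 to 60 mm above the bench), on a round hub 26 mm across from 34 to 44 mm; turns with the nut
- screw_b: one of three look-alike loose steel screws, about 0.47 kg, standing on broad round heads 64 mm across, 18 mm high; above, a 16 mm stud with a gauge nut, 60 mm high in all. Origin: centre of the head's underside, z up. A black groove in the head runs along its x. Two threads are sound, one binds: any of the places, not visible. Only friction (2 to 6 N) holds it: a bound nut turns the screw with it
- nut_b (a joint): turn of the gauge nut on screw_b, rad: 0 at the start, with its bar along the groove, growing clockwise seen from above; anticlockwise it stops just below 0. On a sound thread it turns lightly (0.006 N m) for well over a quarter turn; on the bad one it stops at about 0.2. It stays where it is left
- bar_b (a point): middle of the aluminium bar of the gauge nut on screw_b, 52 mm above the bench: bar 54 mm long (its x), 10 mm thick (its y), 16 mm high (44 to 60 mm above the bench), on a round hub 26 mm across from 34 to 44 mm; turns with the nut
- screw_c: one of three look-alike loose steel screws, about 0.47 kg, standing on broad round heads 64 mm across, 18 mm high; above, a 16 mm stud with a gauge nut, 60 mm high in all. Origin: centre of the head's underside, z up. A black groove in the head runs along its x. Two threads are sound, one binds: any of the places, not visible. Only friction (2 to 6 N) holds it: a bound nut turns the screw with it
- nut_c (a joint): turn of the gauge nut on screw_c, rad: 0 at the start, with its bar along the groove, growing clockwise seen from above; anticlockwise it stops just below 0. On a sound thread it turns lightly (0.006 N m) for well over a quarter turn; on the bad one it stops at about 0.2. It stays where it is left
- bar_c (a point): middle of the aluminium bar of the gauge nut on screw_c, 52 mm above the bench: bar 54 mm long (its x), 10 mm thick (its y), 16 mm high (44 to 60 mm above the bench), on a round hub 26 mm across from 34 to 44 mm; turns with the nut
- pen: the keep pen: three plywood fences, 12 mm thick and 30 mm high, fixed to the bench, which is its floor; open on its -x side, towards the robot. Inside 130 mm deep (its x, from -65 at the mouth to +65) and 190 mm wide (its y, -95 to +95); room for two screws side by side. Origin: centre of its floor, at bench height
- mallet: bystander: carver's round mallet lying down, 205 mm long, 68 mm across its steel head; origin under the middle; its handle points to its -x
- brush: bystander: broad flat bench brush lying down, 275 mm long, 66 mm wide, 24 mm high; origin under the ferrule; its handle points to its -x
- chisel_1: bystander: steel stone chisel lying flat along its x, 160 mm long, 12 mm thick, origin under the middle
- chisel_2: bystander: steel stone chisel lying flat along its x, 180 mm long, 12 mm thick, origin under the middle
- slip_stone: bystander: pale sharpening slip lying flat, 90 (its x) x 32 x 14 mm, origin under the middle
- spare_nut: bystander: spare round steel nut lying flat, 32 mm across, 14 mm high
- wax_jar: bystander: amber glass jar with a steel lid, 72 mm across, 75 mm high
Things that resemble listed ones, but are neither listed nor needed, are in the scene too. Leave any red or yellow look-alike of the screw_b alone.

How it is judged:
At the end, for the whole second after the job is handed in: Every nut was tried: two stay turned on by over 1.1 rad, the third only until it binds (over 0.1 rad). The two free screws stand wholly inside the pen (within 7 mm), the binding one wholly outside; all upright within 0.1 rad, on the bench, at rest ((value of joint each of nut_a, nut_b above 1.1 rad or value of joint each of nut_a, nut_c above 1.1 rad or value of joint each of nut_b, nut_c above 1.1 rad) and value of joint each of nut_a, nut_b, nut_c above 0.1 rad and ((value of joint nut_a above 1.1 rad and (x of screw_a in the frame of pen between -0.04 and 0.045 m and y of screw_a in the frame of pen between -0.075 and 0.075 m)) or (value of joint nut_a below 0.4 rad and (x of screw_a in the frame of pen below -0.092 m or x of screw_a in the frame of pen above 0.102 m or y of screw_a in the frame of pen above 0.132 m or y of screw_a in the frame of pen below -0.132 m))) and angle between each of screw_a, screw_b, screw_c's own z axis and vertical below 0.1 rad and height (world z) of each of screw_a, screw_b, screw_c below 0.006 m and linear speed of each of screw_a, screw_b, screw_c below 0.01 m/s and ((value of joint nut_b above 1.1 rad and (x of screw_b in the frame of pen between -0.04 and 0.045 m and y of screw_b in the frame of pen between -0.075 and 0.075 m)) or (value of joint nut_b below 0.4 rad and (x of screw_b in the frame of pen below -0.092 m or x of screw_b in the frame of pen above 0.102 m or y of screw_b in the frame of pen above 0.132 m or y of screw_b in the frame of pen below -0.132 m))) and ((value of joint nut_c above 1.1 rad and (x of screw_c in the frame of pen between -0.04 and 0.045 m and y of screw_c in the frame of pen between -0.075 and 0.075 m)) or (value of joint nut_c below 0.4 rad and (x of screw_c in the frame of pen below -0.092 m or x of screw_c in the frame of pen above 0.102 m or y of screw_c in the frame of pen above 0.132 m or y of screw_c in the frame of pen below -0.132 m)))); the robot touches nothing.
It fails at once if a screw is lifted off the bench or knocked over (height (world z) of any of screw_a, screw_b, screw_c above 0.02 m or angle between any of screw_a, screw_b, screw_c's own z axis and vertical above 0.5 rad).
It fails at once if a bystander is moved by more than 30 mm (distance of any of mallet, brush, chisel_1, chisel_2, slip_stone, spare_nut, wax_jar from where it was at the start of the episode above 0.03 m).
It also fails if it takes over 72 s, if anything falls off the work surface, if the arm or the gripper's body presses on something with over 40 N, if the wrist force passes 120 N, or if a joint passes its speed limit or range.

ROBOT

A 6-joint arm with a two-finger parallel gripper is mounted at the origin on the work surface. World frame = base frame: x ahead of the robot, y to its left, z up, the work surface at z = 0. Lengths are in m, angles in rad, forces in N, time in s.
With the tool pointing down it reaches from about 0.3 to 0.875 m from the base axis. Payload 6.4 kg.
Tool frame: the origin (TCP) lies midway between the tips of the shut fingers; the grasp point (between the pads) lies 19 mm behind it; z points along the fingers, y is the line along which they close (so a half turn about z gives the same grasp; the last joint's range is limited). The gripper opens to 85 mm and grips with 20 to 120 N. Pads are 22 mm wide; open, the fingers measure 114 mm over their backs; the gripper's body (76 mm by 85 mm) begins 54 mm behind the grasp point. The pads swing forward as they close: fully open they stand 13 mm farther back than shut.
Start: joints at [-1.455, 0.181, 1.607, -0, 1.354, -0.206], TCP at [0.182, -0.545, 0.231] pointing down, gripper open.
Joint ranges: [-2.99, 2.99], [-0.89, 2.07], [0.3, 2.58], [-1.14, 4.28], [0, 2.63], [-3.12, 3.12]. Speed limits (rad/s): [2.57, 2.57, 3.01, 3.14, 3.14, 3.14].

INTERFACE

Orientations are given as a unit quaternion [w, x, y, z].
In Python, from bench import ctrl gives the robot as it stands. The module is installed in compiled form; this text tells all that it offers.
- The arm moves only by the tool move_arm, never from a script. Its argument "plan" is one flat list of numbers, 6 for each row, row after row: the shift along the world's x, y, z in units of 50 mm (1.0 is 50 mm), then the turn, a rotation vector about the world's x, y, z in rad. A call has 1 to 10 rows; each row is the pose to reach, as a shift and turn from the pose commanded when the call began; what a row does not reach only later rows make up. A row lasts 1/8 s, in which the tool goes at most 62.5 mm and 10.7 degrees, less where a joint would pass 70% of its speed; a pose out of reach is approached as far as the arm can. A call with a gripper value outside its range is refused whole. "grip" is the finger opening in mm, from 0 to 85.4, set as the call begins (left out, the last holds). The fingers move at their own pace and stop on an object; the grip force is fixed at half the most. Time passes only in rows, so rows that repeat a pose let the fingers close. It gives the time, the measured TCP pose, the force, the opening and the grip force at its end, in the units of the state.
- ctrl.get_obs(): the state, without advancing time (a new reading comes with each control period).
- ctrl.camera(name): name is "side" or "top" or "wrist"; returns a dict with "pixels" (420x560x3 uint8, red, green, blue), "fx", "fy", "cx", "cy" (pixels), "dist_coeffs" ([k1, k2, p1, p2, k3] as OpenCV has them; the pictures are not rectified), "origin" and "attitude" of the camera in the world. Camera axes: x right, y down, z forward; pixel columns grow to the right and rows downward; lengths in m; the calibration is good to about 2 mm. A picture is of the moment at which its call begins. There is no depth.
- ctrl.hand_in(): hands the job in; it is judged then, once.
The state is a dict: "time_s": time; "q": joint angles; "dq": joint speeds; "joint_efforts": joint torques, N m; "eef_pos": TCP position; "eef_rot": TCP orientation; "wrist_force": force on the tool from outside, world axes, zero at the start; "torque": the same for the moment, N m; "opening": opening from 0.0 (shut) to 1.0 (fully open); "grasp_force": force on a finger pad.
Only numpy, scipy, OpenCV 4.12 (cv2) and the standard library are available. Lean on these libraries where they do the work, as an engineer would, in place of code of your own. Each camera call takes 0.05 s, during which the arm holds its last target. There are 200 camera calls.

## Working session

There is one attempt and no reset: what is moved stays moved. The work goes in short steps, Python scripts to look and compute and a tool call to move; the robot and the scene stay as the last step left them, time stands still between calls to the robot, and variables do not carry over. Pictures are saved under pics/ and viewed, at most 10 in all, crops included, and the job is handed in when it is done.

Besides the shell and the picture viewer there is one more tool, called after "Request:" by a JSON object that holds its "method" and its "body", one argument or row to a line. move_arm: Moves the arm, as the interface text tells. Its arguments: {"type":"object","properties":{"plan":{"type":"array"},"grip":{"type":"number"}},"required":["plan"]}

```bash
mkdir -p pics; cat > h.py <<'E'
import numpy as np, cv2
from bench import ctrl
from scipy.spatial.transform import Rotation as R
def cam(n):
    c=ctrl.camera(n); c['K']=np.array([[c['fx'],0,c['cx']],[0,c['fy'],c['cy']],[0,0,1.]])
    a=np.array(c['attitude'],float); c['R']=a if a.shape==(3,3) else R.from_quat(a[[1,2,3,0]]).as_matrix()
    return c
def ray(c,uv,z):
    p=cv2.undistortPoints(np.array(uv,float).reshape(-1,1,2),c['K'],np.array(c['dist_coeffs'],float)).reshape(-1,2)
    d=np.c_[p,np.ones(len(p))]@c['R'].T; o=np.array(c['origin'])
    return o+d*((z-o[2])/d[:,2])[:,None]
def proj(c,P):
    Rt=c['R'].T
    return cv2.projectPoints(np.array(P,float).reshape(-1,1,3),cv2.Rodrigues(Rt)[0],-Rt@np.array(c['origin']),c['K'],np.array(c['dist_coeffs'],float))[0].reshape(-1,2)
def save(n,im): cv2.imwrite('pics/'+n,im[:,:,::-1])
E
python3 - <<'E'
from h import *
a=cam('top');b=cam('side')
for n,c in(('top',a),('side',b)): print(n,c['origin'],c['attitude'],c['fx']); np.save(n+'.npy',c['pixels'])
save('t1.png',cv2.resize(a['pixels'],(800,600)));save('s1.png',cv2.resize(b['pixels'],(800,600)))
o=ctrl.get_obs();print(o)
E
```

```text
top [0.34729339 0.0078909  1.34064928] [ 0.02733989 -0.70560155  0.70721806 -0.0349514 ] 508.1882079981827
side [ 0.33260405 -0.77191983  0.95736311] [-0.34961878  0.93331629 -0.07329466  0.03626727] 517.571727550321
{'time_s': 0.1, 'q': array([-1.45531610e+00,  1.81454471e-01,  1.60788939e+00,  1.31867036e-05,
        1.35381757e+00, -2.06300859e-01]), 'dq': array([ 0.00116749, -0.00140063, -0.00151831,  0.00090079,  0.00060378,
        0.00040199]), 'joint_efforts': array([ 6.59421403e-04, -4.45873189e+01, -3.52238095e+01, -2.43834393e-04,
        4.11676039e-03,  3.04065816e-05]), 'eef_pos': array([ 0.18180999, -0.54498281,  0.23049015]), 'eef_rot': array([-7.83288692e-04,  9.87084937e-01,  1.60195857e-01,  4.20381366e-05]), 'wrist_force': array([-0.31873252,  0.1844368 , -0.50999652]), 'torque': array([ 0.02017131, -0.01608183,  0.07997966]), 'grasp_force': 0.0, 'opening': 0.9998223365816018}
```

View pics/t1.png

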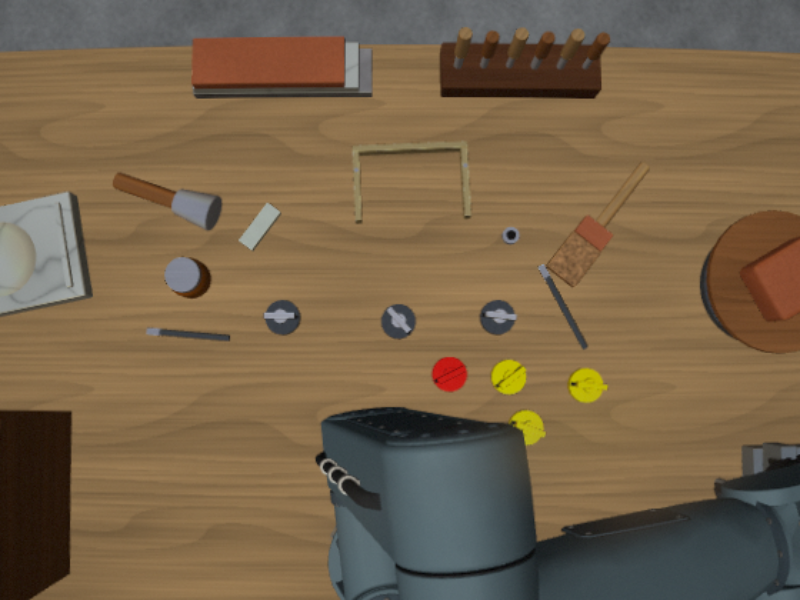

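View pics/s1.png

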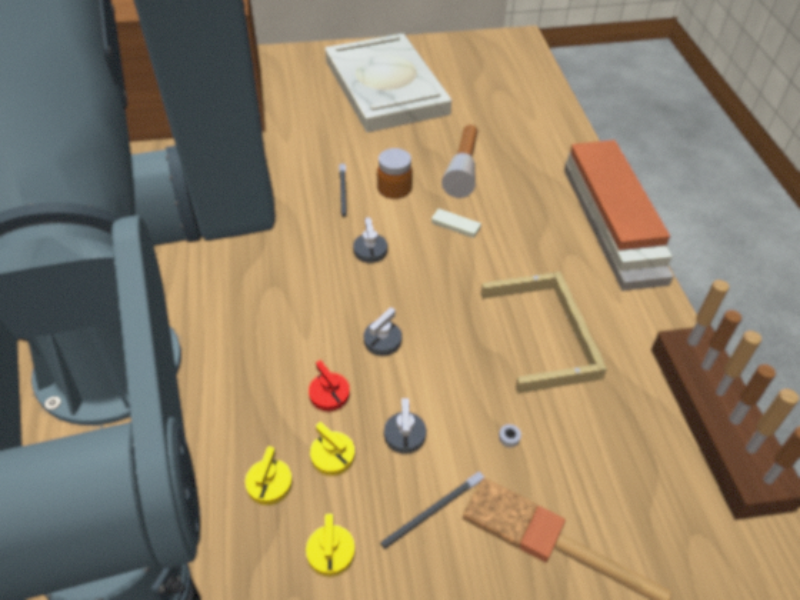

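Top view (800x600): grey screws at (283,317), (398,321) and (498,317). The look-alikes are red (450,374) and yellow (509,377), (587,385), (527,427). The pen opens downward (-x), from (357,220) to (467,216). I choose the three grey ones and check them in a crop.

```bash
cat > m.py <<'E'
from h import *
def screws(c,guess,z=0.06,rad=26):
    hsv=cv2.cvtColor(c['pixels'],cv2.COLOR_RGB2HSV);H,W=hsv.shape[:2]
    yy,xx=np.mgrid[:H,:W];out=[]
    for g in guess:
        u=proj(c,[g[0],g[1],0.03])[0]; near=np.hypot(xx-u[0],yy-u[1])<rad
        sat=hsv[...,1]<90
        al=near&sat
        n,l,s,ce=cv2.connectedComponentsWithStats(al.astype(np.uint8));k=1+np.argmax(s[1:,4]);al=l==k
        (hx,hy),hr=cv2.minEnclosingCircle(cv2.findContours(al.astype(np.uint8),0,1)[0][0])
        br=near&sat&(hsv[...,2]>140)
        cs=cv2.findContours(br.astype(np.uint8),0,1)[0]
        cn=max(cs,key=cv2.contourArea)
        r=cv2.minAreaRect(cn); bp=cv2.boxPoints(r); e=[bp[1]-bp[0],bp[2]-bp[1]]; L=max(e,key=np.linalg.norm)
        ce=np.array(r[0]); P=ray(c,[ce,ce-L/2,ce+L/2],z); d=P[2]-P[1]
        h=ray(c,[[hx,hy],[hx+hr,hy]],0.014)
        a=np.arctan2(d[1],d[0]); a=(a+np.pi/2)%np.pi-np.pi/2
        out.append((h[0,:2].round(4),np.linalg.norm(h[1]-h[0]).round(4),P[0,:2].round(4),np.linalg.norm(d).round(3),round(a,3),np.round(r[1],1)))
    return out
E
python3 - <<'E'
from m import *
a=cam('top')
f=.7
def w(x,y,z):return ray(a,[[x*f,y*f]],z)[0,:2]
g=[w(283,317,.03),w(398,321,.03),w(498,317,.03)]
for s in screws(a,g):print(s)
for n,p in dict(penL=(357,220),penR=(467,216),penBL=(355,150),penBR=(464,146)).items():print(n,w(*p,.03).round(3))
for n,p in dict(red=(450,374),y1=(509,377),y2=(587,385),y3=(527,427),chtop=(543,270),chbot=(586,347),jar=(186,275),chis1r=(229,338),spare=(511,236),stoneb=(250,245),brushc=(560,275)).items():print(n,w(*p,.015).round(3))
im=a['pixels'][180:310,170:440];save('c1.png',cv2.resize(im,(800,385),interpolation=cv2.INTER_CUBIC))
E
```

```text
(array([0.4423, 0.1966]), np.float64(0.0337), array([0.4415, 0.1939]), np.float64(0.051), np.float64(1.569), array([ 8., 20.]))
(array([ 0.4349, -0.0179]), np.float64(0.032), array([ 0.4342, -0.0178]), np.float64(0.052), np.float64(0.782), array([20.5,  8.5]))
(array([ 0.4427, -0.2018]), np.float64(0.0335), array([ 0.4407, -0.2011]), np.float64(0.051), np.float64(1.568), array([ 8., 20.]))
penL [0.619 0.057]
penR [ 0.627 -0.146]
penBL [0.752 0.061]
penBR [ 0.76  -0.142]
red [ 0.338 -0.113]
y1 [ 0.332 -0.221]
y2 [ 0.316 -0.365]
y3 [ 0.241 -0.253]
chtop [ 0.529 -0.287]
chbot [ 0.386 -0.365]
jar [0.52  0.373]
chis1r [0.404 0.291]
spare [ 0.592 -0.229]
stoneb [0.576 0.255]
brushc [ 0.519 -0.319]
```

View pics/c1.png

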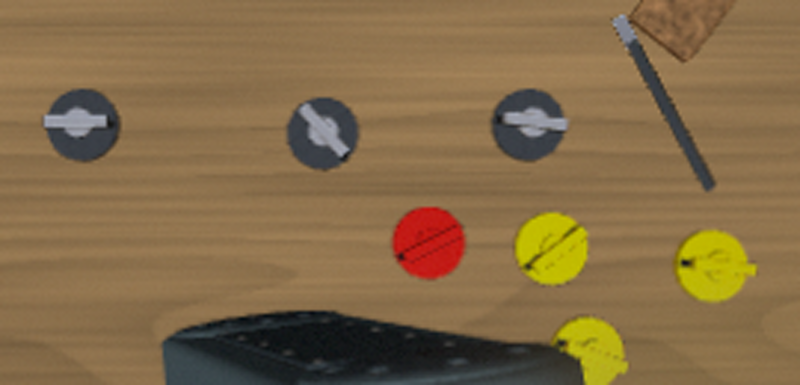

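The crop confirms three grey screws, with bars along y for the left and right ones and at about 45° for the middle. Calling them 1 (left), 2 (middle) and 3 (right), I go above screw 3 first.

Request:
{"method": "move_arm", "body": {
  "plan": [0.5, 0.7, -0.1, 0, 0, 0.13, 1.0, 1.4, -0.2, 0, 0, 0.27, 1.6, 2.1, -0.3, 0, 0, 0.4, 2.2, 2.8, -0.4, 0, 0, 0.55, 2.8, 3.6, -0.5, 0, 0, 0.7, 3.4, 4.4, -0.6, 0, 0, 0.85, 4.0, 5.2, -0.8, 0, 0, 1.0, 4.6, 6.0, -1.0, 0, 0, 1.15, 5.18, 6.87, -1.0, 0, 0, 1.25, 5.18, 6.87, -1.0, 0, 0, 1.25],
  "grip": 45
}}

```text
time_s: 1.4
eef_pos: [0.4419, -0.1989, 0.1809]
eef_rot: [-0.001, 0.705, 0.709, 0.0]
wrist_force: [-0.1, 0.1, 0.8]
opening: 0.528
grasp_force: 0.0
```

```bash
python3 - <<'E'
from m import *
o=ctrl.get_obs();print(o['time_s'],o['eef_pos'],o['eef_rot'],o['torque'],o['opening'],o['q'])
c=cam('wrist');print(c['origin'],c['attitude'],proj(c,[[.442,-.2015,.06],[.442,-.2015,0.018],[.442,-.2285,.06],[.442,-.1745,.06]]))
save('w1.png',c['pixels'])
E
```

```text
1.4 [ 0.44194418 -0.19894031  0.18089215] [-5.37244038e-04  7.04730954e-01  7.09474396e-01  2.72190979e-04] [-0.05908867 -0.00253147 -0.04664596] 0.5276684890163169 [-6.68944168e-01  3.08885163e-02  1.87862561e+00  7.01810926e-04
  1.23308479e+00 -6.75885286e-01]
[ 0.44124058 -0.13227881  0.32413136] [1.31790498e-01 9.91272182e-01 3.23074957e-03 5.36233150e-04] [[284.15594835 206.84457641]
 [284.11281461 196.87898258]
 [283.96391913 234.2039572 ]
 [284.35784316 178.04270351]]
```

View pics/w1.png

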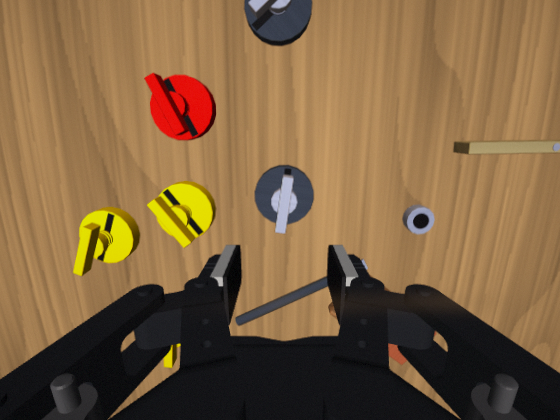

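Wrist view: screw 3's bar runs (287,175) to (281,232), with the groove aligned under it at (288,170). I now measure it precisely.

```bash
cat > w.py <<'E'
from h import *
def bar(c,g):
    """bar centre/angle at z=.06, head centre at .018, groove angle, from wrist/top view near g"""
    hsv=cv2.cvtColor(c['pixels'],cv2.COLOR_RGB2HSV);H,W=hsv.shape[:2];yy,xx=np.mgrid[:H,:W]
    u,v,k=proj(c,[[*g,.06],[*g,.018],[g[0],g[1]+.045,.018]]);r=np.linalg.norm(k-v)
    near=np.hypot(xx-v[0],yy-v[1])<r
    def big(m): 
        n,l,s,_=cv2.connectedComponentsWithStats(m.astype(np.uint8));return (l==1+np.argmax(s[1:,4])).astype(np.uint8)
    br=big(near&(hsv[...,1]<80)&(hsv[...,2]>150))
    br=cv2.morphologyEx(br,cv2.MORPH_OPEN,np.ones((3,3),np.uint8))
    p=np.argwhere(br)[:,::-1].astype(float);P=ray(c,p,.06)[:,:2]
    m=P.mean(0);w,V=np.linalg.eigh(np.cov((P-m).T));d=V[:,1];t=(P-m)@d;s=(P-m)@V[:,0]
    e=m+d*(t.max()+t.min())/2
    hd=big(near&((hsv[...,1]<110)&(hsv[...,2]<150)|(br>0)))
    q=np.argwhere(hd)[:,::-1].astype(np.float32);(cx,cy),R_=cv2.minEnclosingCircle(q)
    h=ray(c,[[cx,cy],[cx+R_,cy]],.014)
    return dict(bar=e.round(4),mean=m.round(4),ang=round(float(np.arctan2(d[1],d[0])%np.pi),3),len=round(t.max()-t.min(),4),head=h[0,:2].round(4),rad=np.linalg.norm(h[1]-h[0]).round(4))
E
python3 - <<'E'
from w import *
print(bar(cam('wrist'),(.442,-.2)))
c=cam('top')
for g in[(.442,.195),(.4345,-.018)]:print(bar(c,g))
E
```

```text
{'bar': array([ 0.4412, -0.1998]), 'mean': array([ 0.4414, -0.1984]), 'ang': 1.44, 'len': np.float64(0.0547), 'head': array([ 0.4417, -0.2042]), 'rad': np.float64(0.0372)}
{'bar': array([0.4439, 0.194 ]), 'mean': array([0.4439, 0.1946]), 'ang': 1.605, 'len': np.float64(0.0509), 'head': array([0.4436, 0.1953]), 'rad': np.float64(0.0347)}
{'bar': array([ 0.4371, -0.0156]), 'mean': array([ 0.4359, -0.0167]), 'ang': 0.756, 'len': np.float64(0.0447), 'head': array([ 0.4359, -0.0176]), 'rad': np.float64(0.0334)}
```

Request:
{"method": "move_arm", "body": {
  "plan": [0.01, 0.02, -0.6, 0, 0, -0.06, 0.01, 0.02, -1.2, 0, 0, -0.127, 0.01, 0.02, -1.8, 0, 0, -0.127, 0.01, 0.02, -2.3, 0, 0, -0.127, 0.01, 0.02, -2.66, 0, 0, -0.127, 0.01, 0.02, -2.66, 0, 0, -0.127, 0.01, 0.02, -2.66, 0, 0, -0.127],
  "grip": 35
}}

```text
time_s: 2.42
eef_pos: [0.4415, -0.2021, 0.049]
eef_rot: [0.0, 0.751, 0.661, 0.0]
wrist_force: [-0.0, -0.0, -0.5]
opening: 0.411
grasp_force: 0.0
```

Request:
{"method": "move_arm", "body": {
  "plan": [0, 0, 0, 0, 0, 0, 0, 0, 0, 0, 0, 0, 0, 0, 0, 0, 0, 0, 0, 0, 0, 0, 0, 0, 0, 0, 0, 0, 0, 0, 0, 0, 0, 0, 0, 0],
  "grip": 0
}}

```text
time_s: 3.18
eef_pos: [0.4419, -0.2017, 0.0494]
eef_rot: [0.001, 0.75, 0.661, -0.0]
wrist_force: [-1.6, -1.7, 6.1]
opening: 0.098
grasp_force: 60.9
```

```bash
python3 - <<'E'
from h import *
o=ctrl.get_obs();print({k:np.round(o[k],4) for k in('time_s','eef_pos','wrist_force','torque','opening','grasp_force','q')})
E
```

```text
{'time_s': np.float64(3.175), 'eef_pos': array([ 0.4419, -0.2017,  0.0494]), 'wrist_force': array([-1.6339, -1.7416,  6.0934]), 'torque': array([-0.0899,  0.4587, -0.0355]), 'opening': np.float64(0.0981), 'grasp_force': np.float64(60.9365), 'q': array([-6.7270e-01,  2.3940e-01,  1.9575e+00, -8.0000e-04,  9.4290e-01,
       -5.4670e-01])}
```

Request:
{"method": "move_arm", "body": {
  "plan": [0, 0, 0.01, 0, 0, -0.15, 0, 0, 0.02, 0, 0, -0.3, 0, 0, 0.02, 0, 0, -0.45, 0, 0, 0.02, 0, 0, -0.6, 0, 0, 0.02, 0, 0, -0.75, 0, 0, 0.02, 0, 0, -0.9, 0, 0, 0.02, 0, 0, -1.05, 0, 0, 0.02, 0, 0, -1.2]
}}

```text
time_s: 4.18
eef_pos: [0.4414, -0.2009, 0.0494]
eef_rot: [0.0, 0.993, 0.12, 0.0]
wrist_force: [-0.2, 1.5, -1.0]
opening: 0.094
grasp_force: 60.1
```

```bash
cat > st.py <<'E'
from h import *
o=ctrl.get_obs();print({k:np.round(o[k],4).tolist() for k in('time_s','eef_pos','wrist_force','torque','opening','grasp_force','q')})
E
python3 st.py
```

```text
{'time_s': 4.175, 'eef_pos': [0.4414, -0.2009, 0.0494], 'wrist_force': [-0.1589, 1.4931, -0.977], 'torque': [0.0012, -0.0176, 0.0113], 'opening': 0.0942, 'grasp_force': 60.0822, 'q': [-0.6724, 0.2387, 1.9583, 0.0001, 0.9444, 0.6583]}
```

Request:
{"method": "move_arm", "body": {
  "plan": [0, 0, 0, 0, 0, -0.12, 0, 0, 0, 0, 0, -0.25, 0, 0, 0, 0, 0, -0.25]
}}

```text
time_s: 4.55
eef_pos: [0.4415, -0.2009, 0.0495]
eef_rot: [0.0, 1.0, -0.002, 0.0]
wrist_force: [0.1, 0.5, -0.5]
opening: 0.094
grasp_force: 60.1
```

```bash
python3 st.py;  python3 - <<'E'
from h import *
c=cam('side');u=proj(c,[.4415,-.2,.03])[0].astype(int);print(u)
a=c['pixels'][u[1]-50:u[1]+50,u[0]-65:u[0]+65]
t=cam('wrist');print(proj(t,[.4415,-.2,.018]));b=t['pixels'][100:300,150:410]
save('g3.png',np.hstack([cv2.resize(a,(400,308),interpolation=2),cv2.resize(b,(400,308),interpolation=2)]))
E
```

```text
{'time_s': 4.55, 'eef_pos': [0.4415, -0.2009, 0.0495], 'wrist_force': [0.0739, 0.4758, -0.5246], 'torque': [0.0071, 0.0113, -0.0608], 'opening': 0.0939, 'grasp_force': 60.1254, 'q': [-0.6725, 0.2388, 1.9582, 0.0001, 0.9443, 0.9022]}
[282 297]
[[283.38110463 237.48698102]]
```

View pics/g3.png

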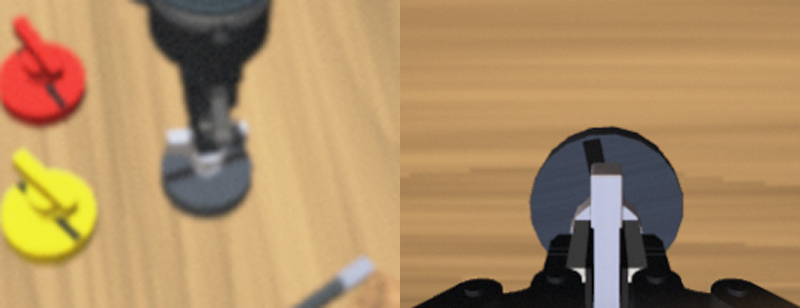

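The groove stays within about 13° of the bar after 1.45 rad, so screw 3 binds and stays here. I release it and go to screw 2.

Request:
{"method": "move_arm", "body": {
  "plan": [0, 0, 0, 0, 0, 0, 0, 0, 0, 0, 0, 0, 0, 0, 0, 0, 0, 0, 0, 0, 0.4, 0, 0, 0, 0, 0, 1.2, 0, 0, 0, -0.03, 0.8, 2.2, 0, 0, 0.18, -0.06, 1.7, 2.6, 0, 0, 0.36, -0.09, 2.6, 2.6, 0, 0, 0.54, -0.12, 3.67, 2.6, 0, 0, 0.7, -0.12, 3.67, 2.6, 0, 0, 0.775],
  "grip": 40
}}

```text
time_s: 5.9
eef_pos: [0.4348, -0.0142, 0.1793]
eef_rot: [-0.0, 0.925, 0.379, 0.0]
wrist_force: [0.2, -0.5, -0.3]
opening: 0.471
grasp_force: 0.0
```

Request:
{"method": "move_arm", "body": {
  "plan": [0, 0, 0, 0, 0, 0, 0, 0, 0, 0, 0, 0]
}}

```text
time_s: 6.15
eef_pos: [0.4355, -0.0179, 0.1793]
eef_rot: [0.0, 0.927, 0.374, 0.0]
wrist_force: [0.2, -0.3, -0.4]
opening: 0.468
grasp_force: 0.0
```

```bash
python3 st.py; python3 - <<'E'
from w import *
print(bar(cam('wrist'),(.436,-.017)))
c=cam('top');print(bar(c,(.442,-.201)))
E
```

```text
{'time_s': 6.15, 'eef_pos': [0.4355, -0.0179, 0.1793], 'wrist_force': [0.1718, -0.2809, -0.4434], 'torque': [0.003, -0.0078, -0.0252], 'opening': 0.4675, 'grasp_force': 0.0, 'q': [-0.3148, -0.0849, 1.9949, -0.0, 1.2315, 0.4884]}
{'bar': array([ 0.4345, -0.017 ]), 'mean': array([ 0.4357, -0.016 ]), 'ang': 0.729, 'len': np.float64(0.0527), 'head': array([ 0.4314, -0.0197]), 'rad': np.float64(0.0373)}
{'bar': array([ 0.4433, -0.2012]), 'mean': array([ 0.4428, -0.2012]), 'ang': 3.124, 'len': np.float64(0.051), 'head': array([ 0.443 , -0.2007]), 'rad': np.float64(0.0344)}
```

Request:
{"method": "move_arm", "body": {
  "plan": [0, 0.01, -0.7, 0, 0, -0.03, 0, 0.01, -1.4, 0, 0, -0.03, 0, 0.01, -2.1, 0, 0, -0.03, 0, 0.01, -2.59, 0, 0, -0.03, 0, 0.01, -2.59, 0, 0, -0.03, 0, 0.01, -2.59, 0, 0, -0.03],
  "grip": 30
}}

```text
time_s: 7.0
eef_pos: [0.4361, -0.0175, 0.0506]
eef_rot: [0.0, 0.933, 0.361, 0.0]
wrist_force: [-0.2, -0.2, 0.3]
opening: 0.35
grasp_force: 0.0
```

Request:
{"method": "move_arm", "body": {
  "plan": [0, 0, 0, 0, 0, 0, 0, 0, 0, 0, 0, 0, 0, 0, 0, 0, 0, 0, 0, 0, 0, 0, 0, 0, 0, 0, 0, 0, 0, 0],
  "grip": 0
}}

```text
time_s: 7.62
eef_pos: [0.4362, -0.0172, 0.051]
eef_rot: [0.001, 0.932, 0.362, 0.001]
wrist_force: [-1.0, 0.9, 6.6]
opening: 0.092
grasp_force: 62.4
```

Request:
{"method": "move_arm", "body": {
  "plan": [0, 0, 0.01, 0, 0, -0.15, 0, 0, 0.02, 0, 0, -0.3, 0, 0, 0.02, 0, 0, -0.45, 0, 0, 0.02, 0, 0, -0.6, 0, 0, 0.02, 0, 0, -0.75, 0, 0, 0.02, 0, 0, -0.9, 0, 0, 0.02, 0, 0, -1.05, 0, 0, 0.02, 0, 0, -1.2, 0, 0, 0.02, 0, 0, -1.35, 0, 0, 0.02, 0, 0, -1.45]
}}

```text
time_s: 8.88
eef_pos: [0.4353, -0.0173, 0.051]
eef_rot: [0.0, 0.937, -0.349, 0.0]
wrist_force: [-0.5, -1.7, -1.6]
opening: 0.094
grasp_force: 61.4
```

```bash
python3 st.py;  python3 - <<'E'
from h import *
t=cam('wrist');print(proj(t,[.4355,-.017,.018]));b=t['pixels'][100:300,150:410]
c=cam('side');u=proj(c,[.4355,-.017,.03])[0].astype(int)
a=c['pixels'][u[1]-50:u[1]+50,u[0]-65:u[0]+65]
save('g2.png',np.hstack([cv2.resize(a,(400,308),interpolation=2),cv2.resize(b,(400,308),interpolation=2)]))
E
```

```text
{'time_s': 8.875, 'eef_pos': [0.4353, -0.0173, 0.051], 'wrist_force': [-0.4717, -1.7117, -1.5518], 'torque': [-0.3162, 0.1313, -0.0077], 'opening': 0.0941, 'grasp_force': 61.4381, 'q': [-0.3129, 0.1365, 2.0792, -0.0009, 0.9255, 1.9721]}
[[283.85542385 236.30091469]]
```

View pics/g2.png

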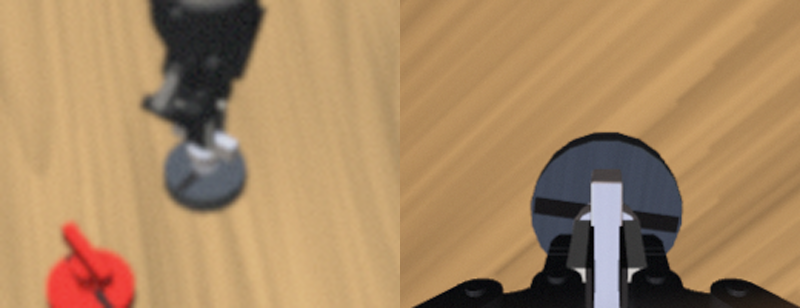

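Screw 2's groove is across the bar, so the nut turned freely. I slide it towards the right half of the pen.

Request:
{"method": "move_arm", "body": {
  "plan": [0.15, -0.04, 0, 0, 0, 0, 0.4, -0.11, 0, 0, 0, 0, 0.65, -0.18, 0, 0, 0, 0, 0.9, -0.24, 0, 0, 0, 0, 1.15, -0.31, 0, 0, 0, 0, 1.4, -0.38, 0, 0, 0, 0, 1.65, -0.45, 0, 0, 0, 0, 1.9, -0.51, 0, 0, 0, 0, 2.15, -0.58, 0, 0, 0, 0, 2.4, -0.65, 0, 0, 0, 0]
}}

```text
time_s: 10.22
eef_pos: [0.5557, -0.0495, 0.051]
eef_rot: [0.0, 0.938, -0.347, -0.001]
wrist_force: [-6.3, 1.6, 7.6]
opening: 0.091
grasp_force: 62.6
```

```bash
python3 st.py;  python3 - <<'E'
from h import *
c=cam('side');u=proj(c,[.55,-.05,.03])[0].astype(int)
a=c['pixels'][u[1]-90:u[1]+90,u[0]-90:u[0]+150]
t=cam('top');f=.7
save('sl.png',np.hstack([cv2.resize(a,(400,300),interpolation=2),cv2.resize(t['pixels'][80:260,200:440],(400,300),interpolation=2)]))
E
```

```text
{'time_s': 10.225, 'eef_pos': [0.5557, -0.0495, 0.051], 'wrist_force': [-6.3465, 1.6374, 7.5673], 'torque': [0.2448, 1.0853, -0.0085], 'opening': 0.0913, 'grasp_force': 62.5534, 'q': [-0.3016, 0.3746, 1.7707, -0.0002, 0.9979, 1.9787]}
```

View pics/sl.png

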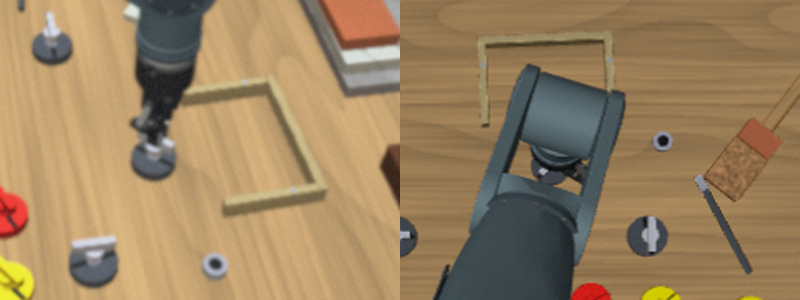

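The screw slides upright in front of the mouth. I carry on into the pen.

Request:
{"method": "move_arm", "body": {
  "plan": [0.3, -0.08, 0, 0, 0, 0, 0.6, -0.16, 0, 0, 0, 0, 0.9, -0.24, 0, 0, 0, 0, 1.2, -0.32, 0, 0, 0, 0, 1.5, -0.4, 0, 0, 0, 0, 1.8, -0.48, 0, 0, 0, 0, 2.1, -0.56, 0, 0, 0, 0, 2.4, -0.63, 0, 0, 0, 0, 2.65, -0.71, 0, 0, 0, 0, 2.76, -0.72, 0, 0, 0, 0]
}}

```text
time_s: 11.58
eef_pos: [0.6934, -0.0858, 0.051]
eef_rot: [0.0, 0.938, -0.348, -0.0]
wrist_force: [-5.5, 1.1, 8.0]
opening: 0.087
grasp_force: 62.6
```

Request:
{"method": "move_arm", "body": {
  "plan": [0, 0, 0, 0, 0, 0, 0, 0, 0, 0, 0, 0]
}}

```text
time_s: 11.82
eef_pos: [0.6938, -0.0859, 0.051]
eef_rot: [0.0, 0.938, -0.348, 0.001]
wrist_force: [1.1, -1.1, 2.1]
opening: 0.095
grasp_force: 61.9
```

Request:
{"method": "move_arm", "body": {
  "plan": [0, 0, 0, 0, 0, 0, 0, 0, 0, 0, 0, 0, 0, 0, 0, 0, 0, 0, 0, 0, 0.4, 0, 0, 0, 0, 0, 1.0, 0, 0, 0, 0, 0, 2.0, 0, 0, 0, 0, 0, 2.6, 0, 0, 0, 0, 0, 2.6, 0, 0, 0],
  "grip": 30
}}

```text
time_s: 12.82
eef_pos: [0.6959, -0.0861, 0.1866]
eef_rot: [-0.0, 0.938, -0.348, 0.004]
wrist_force: [-0.2, 0.1, -0.6]
opening: 0.349
grasp_force: 0.0
```

```bash
python3 st.py;  python3 - <<'E'
from w import *
print(bar(cam('wrist'),(.6935,-.085)))
c=cam('side');print(bar(c,(.442,.195)))
E
```

```text
{'time_s': 12.825, 'eef_pos': [0.6959, -0.0861, 0.1866], 'wrist_force': [-0.1847, 0.1131, -0.5962], 'torque': [-0.0193, 0.0389, -0.0107], 'opening': 0.3486, 'grasp_force': 0.0, 'q': [-0.2919, 0.4863, 1.3036, 0.0, 1.3429, 1.9889]}
{'bar': array([ 0.6924, -0.0842]), 'mean': array([ 0.6934, -0.0851]), 'ang': 2.437, 'len': np.float64(0.0529), 'head': array([ 0.6893, -0.0816]), 'rad': np.float64(0.0368)}
{'bar': array([0.4428, 0.1805]), 'mean': array([0.443 , 0.1799]), 'ang': 1.882, 'len': np.float64(0.0298), 'head': array([0.4423, 0.199 ]), 'rad': np.float64(0.031)}
```

Screw 2 stands at (0.693,-0.085), inside the pen. On to screw 1.

Request:
{"method": "move_arm", "body": {
  "plan": [-0.4, 0.4, 0, 0, 0, 0.17, -0.9, 0.9, 0, 0, 0, 0.34, -1.4, 1.5, 0, 0, 0, 0.51, -1.9, 2.1, 0, 0, 0, 0.68, -2.4, 2.7, 0, 0, 0, 0.85, -2.9, 3.3, 0, 0, 0, 1.02, -3.4, 3.9, 0, 0, 0, 1.19, -3.9, 4.5, 0, 0, 0, 1.36, -4.5, 5.1, 0, 0, 0, 1.53, -5.04, 5.62, 0, 0, 0, 1.7],
  "grip": 40
}}

```text
time_s: 14.18
eef_pos: [0.4391, 0.1963, 0.1793]
eef_rot: [-0.001, 0.879, 0.477, -0.001]
wrist_force: [-0.2, -0.5, 0.5]
opening: 0.471
grasp_force: 0.0
```

Request:
{"method": "move_arm", "body": {
  "plan": [0, 0, 0, 0, 0, 0.17, 0, 0, 0, 0, 0, 0.34, 0, 0, 0, 0, 0, 0.5, 0, 0, 0, 0, 0, 0.58, 0, 0, 0, 0, 0, 0.58, 0, 0, 0, 0, 0, 0.58]
}}

```text
time_s: 14.92
eef_pos: [0.4408, 0.1954, 0.1801]
eef_rot: [-0.0, 0.708, 0.706, -0.001]
wrist_force: [0.6, -0.3, -0.5]
opening: 0.469
grasp_force: 0.0
```

```bash
python3 st.py; python3 - <<'E'
from w import *
print(bar(cam('wrist'),(.442,.195)))
E
```

```text
{'time_s': 14.925, 'eef_pos': [0.4408, 0.1954, 0.1801], 'wrist_force': [0.6318, -0.2675, -0.4665], 'torque': [-0.0119, -0.0382, -0.0466], 'opening': 0.4685, 'grasp_force': 0.0, 'q': [0.1704, 0.0267, 1.8848, -0.0, 1.2317, 0.1731]}
{'bar': array([0.4427, 0.1954]), 'mean': array([0.4426, 0.197 ]), 'ang': 1.583, 'len': np.float64(0.0544), 'head': array([0.4433, 0.191 ]), 'rad': np.float64(0.0375)}
```

Screw 1 is at (0.4425, 0.195) with its bar at 1.58 rad. I descend, grip and turn it.

Request:
{"method": "move_arm", "body": {
  "plan": [0.03, -0.01, -0.7, 0, 0, 0.01, 0.03, -0.01, -1.4, 0, 0, 0.01, 0.03, -0.01, -2.1, 0, 0, 0.01, 0.03, -0.01, -2.6, 0, 0, 0.01, 0.03, -0.01, -2.6, 0, 0, 0.01, 0.03, -0.01, -2.6, 0, 0, 0.01],
  "grip": 30
}}

```text
time_s: 15.72
eef_pos: [0.4435, 0.1951, 0.0516]
eef_rot: [0.0, 0.704, 0.71, 0.0]
wrist_force: [-0.4, -0.3, 0.5]
opening: 0.349
grasp_force: 0.0
```

Request:
{"method": "move_arm", "body": {
  "plan": [0, 0, 0, 0, 0, 0, 0, 0, 0, 0, 0, 0, 0, 0, 0, 0, 0, 0, 0, 0, 0, 0, 0, 0, 0, 0, 0, 0, 0, 0],
  "grip": 0
}}

```text
time_s: 16.35
eef_pos: [0.4436, 0.1952, 0.052]
eef_rot: [0.0, 0.704, 0.71, 0.001]
wrist_force: [-3.1, -0.8, 7.0]
opening: 0.092
grasp_force: 62.1
```

Request:
{"method": "move_arm", "body": {
  "plan": [0, 0, 0.01, 0, 0, -0.15, 0, 0, 0.02, 0, 0, -0.3, 0, 0, 0.02, 0, 0, -0.45, 0, 0, 0.02, 0, 0, -0.6, 0, 0, 0.02, 0, 0, -0.75, 0, 0, 0.02, 0, 0, -0.9, 0, 0, 0.02, 0, 0, -1.05, 0, 0, 0.02, 0, 0, -1.2, 0, 0, 0.02, 0, 0, -1.35, 0, 0, 0.02, 0, 0, -1.45]
}}

```text
time_s: 17.6
eef_pos: [0.4433, 0.1948, 0.0521]
eef_rot: [0.0, 0.998, 0.063, 0.001]
wrist_force: [1.2, -0.4, -1.3]
opening: 0.094
grasp_force: 61.0
```

```bash
python3 st.py;  python3 - <<'E'
from w import *
t=cam('wrist');b=t['pixels'][100:300,150:410]
save('g1.png',cv2.resize(b,(400,308),interpolation=2))
c=cam('top');f=.7;hsv=cv2.cvtColor(c['pixels'],cv2.COLOR_RGB2HSV)
print(bar(c,(.693,-.085)))
E
```

```text
{'time_s': 17.6, 'eef_pos': [0.4433, 0.1948, 0.0521], 'wrist_force': [1.1872, -0.4149, -1.3052], 'torque': [-0.3066, -0.1449, 0.0013], 'opening': 0.0943, 'grasp_force': 60.9713, 'q': [0.1686, 0.2318, 1.96, -0.0007, 0.9487, 1.6138]}
{'bar': array([ 0.6913, -0.0803]), 'mean': array([ 0.6913, -0.0804]), 'ang': 2.506, 'len': np.float64(0.0242), 'head': array([ 0.6966, -0.0858]), 'rad': np.float64(0.0374)}
```

View pics/g1.png

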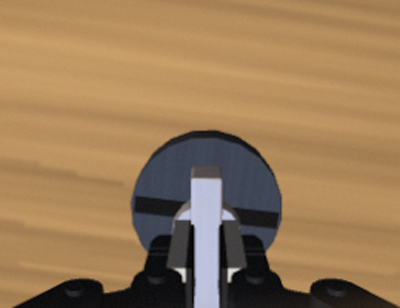

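Free as well: the groove is across the bar. I slide it round in front of the mouth, then in on the left.

Request:
{"method": "move_arm", "body": {
  "plan": [0.1, -0.15, 0, 0, 0, 0, 0.25, -0.37, 0, 0, 0, 0, 0.4, -0.6, 0, 0, 0, 0, 0.57, -0.84, 0, 0, 0, 0, 0.74, -1.09, 0, 0, 0, 0, 0.91, -1.34, 0, 0, 0, 0, 1.08, -1.6, 0, 0, 0, 0, 1.25, -1.85, 0, 0, 0, 0, 1.42, -2.1, 0, 0, 0, 0, 1.59, -2.35, 0, 0, 0, 0]
}}

```text
time_s: 18.95
eef_pos: [0.5229, 0.0768, 0.0522]
eef_rot: [-0.0, 0.998, 0.065, -0.0]
wrist_force: [-2.3, 6.5, 6.0]
opening: 0.091
grasp_force: 62.0
```

Request:
{"method": "move_arm", "body": {
  "plan": [0.17, -0.25, 0, 0, 0, 0, 0.34, -0.5, 0, 0, 0, 0, 0.51, -0.75, 0, 0, 0, 0, 0.68, -1.0, 0, 0, 0, 0, 0.85, -1.25, 0, 0, 0, 0, 1.0, -1.45, 0, 0, 0, 0, 1.05, -1.53, 0, 0, 0, 0, 1.05, -1.53, 0, 0, 0, 0]
}}

```text
time_s: 19.95
eef_pos: [0.5753, 0.0001, 0.052]
eef_rot: [0.0, 0.998, 0.065, 0.0]
wrist_force: [-0.8, 1.4, 4.2]
opening: 0.09
grasp_force: 61.8
```

```bash
python3 st.py
```

```text
{'time_s': 19.95, 'eef_pos': [0.5753, 0.0001, 0.052], 'wrist_force': [-0.8019, 1.3814, 4.218], 'torque': [0.2234, 0.0627, -0.0546], 'opening': 0.09, 'grasp_force': 61.7698, 'q': [-0.206, 0.4038, 1.7262, -0.0001, 1.0109, 1.2354]}
```

Request:
{"method": "move_arm", "body": {
  "plan": [0.2, 0, 0, 0, 0, 0, 0.45, 0, 0, 0, 0, 0, 0.7, 0.01, 0, 0, 0, 0, 0.95, 0.02, 0, 0, 0, 0, 1.2, 0.03, 0, 0, 0, 0, 1.45, 0.04, 0, 0, 0, 0, 1.7, 0.05, 0, 0, 0, 0, 1.95, 0.05, 0, 0, 0, 0, 2.2, 0.05, 0, 0, 0, 0, 2.3, 0.05, 0, 0, 0, 0]
}}

```text
time_s: 21.2
eef_pos: [0.6894, 0.0025, 0.0521]
eef_rot: [0.001, 0.998, 0.065, -0.001]
wrist_force: [-8.1, -0.7, 10.0]
opening: 0.097
grasp_force: 62.5
```

Request:
{"method": "move_arm", "body": {
  "plan": [0, 0, 0, 0, 0, 0, 0, 0, 0, 0, 0, 0]
}}

```text
time_s: 21.45
eef_pos: [0.6898, 0.0025, 0.0521]
eef_rot: [0.001, 0.998, 0.065, -0.0]
wrist_force: [-3.1, 0.5, 5.7]
opening: 0.088
grasp_force: 62.0
```

Request:
{"method": "move_arm", "body": {
  "plan": [0, 0, 0, 0, 0, 0, 0, 0, 0, 0, 0, 0, 0, 0, 0, 0, 0, 0, 0, 0, 0.4, 0, 0, 0, 0, 0, 1.0, 0, 0, 0, 0, 0, 2.0, 0, 0, 0, 0, 0, 3.0, 0, 0, 0, -1, 0, 4, 0, 0, 0, -2, 0, 4, 0, 0, 0, -3, 0, 4, 0, 0, 0],
  "grip": 30
}}

```text
time_s: 22.7
eef_pos: [0.5391, 0.0034, 0.2547]
eef_rot: [0.001, 0.998, 0.065, 0.002]
wrist_force: [0.1, -0.1, 0.7]
opening: 0.351
grasp_force: 0.0
```

Request:
{"method": "move_arm", "body": {
  "plan": [-0.9, 0.9, 0, 0, 0, 0, -1.8, 1.8, 0, 0, 0, 0, -2.5, 3, 0, 0, 0, 0, -2.5, 4, 0, 0, 0, 0, -2.5, 4, 0, 0, 0, 0, -2.5, 4, 0, 0, 0, 0]
}}

```text
time_s: 23.45
eef_pos: [0.415, 0.2035, 0.2528]
eef_rot: [0.0, 0.998, 0.065, 0.001]
wrist_force: [-0.2, -0.3, 0.5]
opening: 0.347
grasp_force: 0.0
```

```bash
python3 st.py;  python3 - <<'E'
from w import *
c=cam('top')
for g in[(.693,-.085),(.691,.002),(.442,-.201)]:print(bar(c,g))
save('end.png',cv2.resize(c['pixels'][60:300],(800,343),interpolation=2))
f=.7
for n,p in dict(penL=(357,220),penR=(467,216)).items():print(n,ray(c,[[p[0]*f,p[1]*f]],.03)[0])
E
```

```text
{'time_s': 23.45, 'eef_pos': [0.415, 0.2035, 0.2528], 'wrist_force': [-0.1505, -0.2771, 0.4943], 'torque': [-0.0291, 0.0053, -0.023], 'opening': 0.3475, 'grasp_force': 0.0, 'q': [0.1987, -0.1002, 1.854, -0.0005, 1.3863, 1.6385]}
{'bar': array([ 0.6913, -0.0803]), 'mean': array([ 0.6913, -0.0804]), 'ang': 2.506, 'len': np.float64(0.0242), 'head': array([ 0.6969, -0.0851]), 'rad': np.float64(0.0375)}
{'bar': array([0.6879, 0.0019]), 'mean': array([0.687 , 0.0018]), 'ang': 0.177, 'len': np.float64(0.03), 'head': array([0.6925, 0.0016]), 'rad': np.float64(0.0368)}
{'bar': array([ 0.4433, -0.2013]), 'mean': array([ 0.4429, -0.2013]), 'ang': 3.121, 'len': np.float64(0.051), 'head': array([ 0.444 , -0.2007]), 'rad': np.float64(0.0344)}
penL [0.61935583 0.05650851 0.03      ]
penR [ 0.62685267 -0.14560179  0.03      ]
```

View pics/end.png

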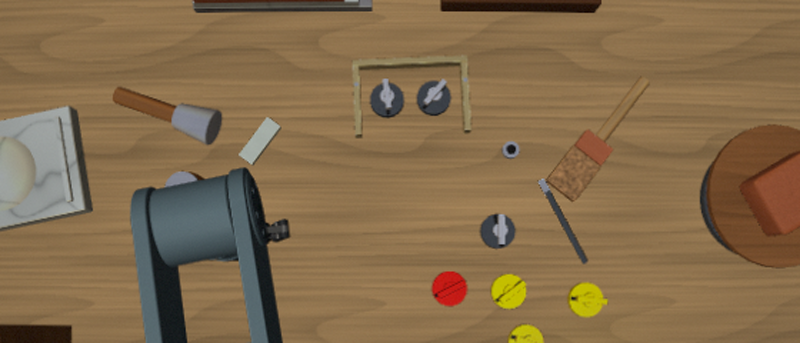

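Both free screws look inside the pen, the bound one outside, and the bystanders are in place. One last wrist look checks the grooves after sliding.

Request:
{"method": "move_arm", "body": {
  "plan": [0.4, -0.6, 0, 0, 0, 0, 0.9, -1.2, 0, 0, 0, 0, 1.4, -1.9, 0, 0, 0, 0, 1.9, -2.6, 0, 0, 0, 0, 2.5, -3.3, 0, 0, 0, 0, 3.1, -4.0, 0, 0, 0, 0, 3.8, -4.8, 0, 0, 0, 0, 3.8, -4.8, 0, 0, 0, 0, 3.8, -4.8, 0, 0, 0, 0]
}}

```text
time_s: 24.62
eef_pos: [0.6043, -0.0378, 0.2514]
eef_rot: [-0.0, 0.998, 0.064, -0.001]
wrist_force: [0.1, -0.1, 0.5]
opening: 0.356
grasp_force: 0.0
```

```bash
python3 - <<'E'
from w import *
c=cam('wrist');save('fin.png',c['pixels'])
for g in[(.693,-.085),(.691,.002)]:print(bar(c,g))
E
```

```text
{'bar': array([ 0.6933, -0.0837]), 'mean': array([ 0.6931, -0.0835]), 'ang': 2.418, 'len': np.float64(0.0539), 'head': array([ 0.6952, -0.0866]), 'rad': np.float64(0.0364)}
{'bar': array([0.6888, 0.0044]), 'mean': array([0.6891, 0.0044]), 'ang': 0.123, 'len': np.float64(0.0532), 'head': array([0.6908, 0.0041]), 'rad': np.float64(0.0347)}
```

View pics/fin.png

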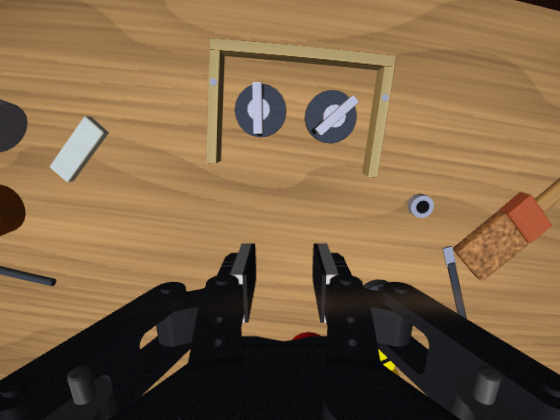

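The final look shows otherwise: the black groove ends line up with the bars again at (258,134) and (317,133). The light nuts were turned back as the heads yawed during the slide, so I turn both again where they stand in the pen, screw 1 first.

Request:
{"method": "move_arm", "body": {
  "plan": [0.85, 0.4, -0.5, 0, 0, 0, 1.71, 0.81, -1.2, 0, 0, 0, 1.71, 0.81, -2.0, 0, 0, 0, 1.71, 0.81, -2.8, 0, 0, 0, 1.71, 0.81, -3.5, 0, 0, 0, 1.71, 0.81, -3.98, 0, 0, 0, 1.71, 0.81, -3.98, 0, 0, 0, 1.71, 0.81, -3.98, 0, 0, 0],
  "grip": 30
}}

```text
time_s: 25.68
eef_pos: [0.691, 0.0044, 0.0545]
eef_rot: [0.0, 0.998, 0.065, 0.001]
wrist_force: [-0.5, -0.3, 0.0]
opening: 0.349
grasp_force: 0.0
```

Request:
{"method": "move_arm", "body": {
  "plan": [0, 0, 0, 0, 0, 0, 0, 0, 0, 0, 0, 0, 0, 0, 0, 0, 0, 0, 0, 0, 0, 0, 0, 0, 0, 0, 0, 0, 0, 0],
  "grip": 0
}}

```text
time_s: 26.3
eef_pos: [0.6917, 0.0034, 0.0548]
eef_rot: [0.001, 0.998, 0.065, 0.002]
wrist_force: [0.0, -1.8, 6.8]
opening: 0.085
grasp_force: 59.8
```

Request:
{"method": "move_arm", "body": {
  "plan": [0, 0, 0, 0, 0, -0.15, 0, 0, 0, 0, 0, -0.3, 0, 0, 0, 0, 0, -0.45, 0, 0, 0, 0, 0, -0.6, 0, 0, 0, 0, 0, -0.75, 0, 0, 0, 0, 0, -0.9, 0, 0, 0, 0, 0, -1.05, 0, 0, 0, 0, 0, -1.2, 0, 0, 0, 0, 0, -1.35, 0, 0, 0, 0, 0, -1.45]
}}

```text
time_s: 27.55
eef_pos: [0.6906, 0.0026, 0.0548]
eef_rot: [0.001, 0.789, -0.615, 0.001]
wrist_force: [-5.0, -4.9, 10.6]
opening: 0.085
grasp_force: 60.3
```

Request:
{"method": "move_arm", "body": {
  "plan": [0, 0, 0, 0, 0, 0, 0, 0, 0, 0, 0, 0, 0, 0, 0, 0, 0, 0, 0, 0, 0, 0, 0, 0, 0, 0, 0.4, 0, 0, 0, 0, 0, 1.0, 0, 0, 0, 0, 0, 2.0, 0, 0, 0, 0, 0, 2.6, 0, 0, 0, 0, 0, 2.6, 0, 0, 0],
  "grip": 30
}}

```text
time_s: 28.68
eef_pos: [0.6929, 0.0037, 0.1885]
eef_rot: [-0.002, 0.79, -0.613, 0.004]
wrist_force: [0.4, 1.3, -1.0]
opening: 0.355
grasp_force: 0.0
```

```bash
python3 st.py; cat > gv.py <<'E'
from w import *
def groove(c,g):
    "angles of darkest diameter-ish sectors on the head annulus at z=.018 (r 17..29mm)"
    a=np.deg2rad(np.arange(0,360,6));V=cv2.cvtColor(c['pixels'],cv2.COLOR_RGB2GRAY).astype(np.float32);L=[]
    for r in(.02,.023,.026,.028):
        p=proj(c,np.c_[g[0]+r*np.cos(a),g[1]+r*np.sin(a),0*a+.018]).astype(np.float32)
        L.append(cv2.remap(V,p[None,:,0],p[None,:,1],1)[0])
    return np.mean(L,0).round().astype(int)
E
python3 - <<'E'
from gv import *
c=cam('wrist');g=(.69,.003);print(bar(c,g));print(groove(c,g))
E
```

```text
{'time_s': 28.675, 'eef_pos': [0.6929, 0.0037, 0.1885], 'wrist_force': [0.4058, 1.2567, -0.9937], 'torque': [0.0084, -0.0085, 0.0006], 'opening': 0.355, 'grasp_force': 0.0, 'q': [-0.1655, 0.4669, 1.3271, 0.0, 1.3389, 2.7252]}
{'bar': array([0.6892, 0.0059]), 'mean': array([0.6895, 0.0046]), 'ang': 1.816, 'len': np.float64(0.0532), 'head': array([0.6876, 0.0095]), 'rad': np.float64(0.0371)}
[ 50  25  25  55  71  73  73  74  73  74  72  78  90  97 103 114 199 204
 202 203 123 104 100  95  85  76  73  70  48  23  22  60  74  73  73  73
  73  72  72  73  72  74  73  71  70  69  70  72  71  69  70  71  71  71
  72  72  72  71  72  72]
```

Screw 1's groove is now at about 9° and its bar at 104°, so its nut is at about 1.42 rad. I swing the wrist round for screw 2.

Request:
{"method": "move_arm", "body": {
  "plan": [0, -0.2, 0, 0, 0, 0.18, 0, -0.5, 0, 0, 0, 0.36, 0, -0.8, 0, 0, 0, 0.54, 0, -1.1, 0, 0, 0, 0.72, 0.06, -1.4, 0, 0, 0, 0.9, 0.06, -1.78, 0, 0, 0, 1.08, 0.06, -1.78, 0, 0, 0, 1.26, 0.06, -1.78, 0, 0, 0, 1.44, 0.06, -1.78, 0, 0, 0, 1.62, 0.06, -1.78, 0, 0, 0, 1.8]
}}

```text
time_s: 29.98
eef_pos: [0.6924, -0.0847, 0.181]
eef_rot: [-0.001, 0.971, 0.24, -0.001]
wrist_force: [-0.1, -0.2, 0.4]
opening: 0.351
grasp_force: 0.0
```

Request:
{"method": "move_arm", "body": {
  "plan": [0, 0, 0, 0, 0, 0.18, 0, 0, 0, 0, 0, 0.36, 0, 0, 0, 0, 0, 0.54, 0, 0, 0, 0, 0, 0.72, 0, 0, 0, 0, 0, 0.9, 0, 0, 0, 0, 0, 1.08, 0, 0, 0, 0, 0, 1.26, 0, 0, 0, 0, 0, 1.44, 0, 0, 0, 0, 0, 1.62, 0, 0, 0, 0, 0, 1.8]
}}

```text
time_s: 31.22
eef_pos: [0.6924, -0.0847, 0.181]
eef_rot: [-0.002, 0.415, 0.91, -0.0]
wrist_force: [-0.1, -0.2, 0.0]
opening: 0.356
grasp_force: 0.0
```

Request:
{"method": "move_arm", "body": {
  "plan": [0, 0, 0, 0, 0, 0.13, 0, 0, 0, 0, 0, 0.13, 0, 0, 0, 0, 0, 0.13]
}}

```text
time_s: 31.6
eef_pos: [0.6929, -0.0848, 0.1819]
eef_rot: [-0.001, 0.359, 0.933, -0.0]
wrist_force: [0.4, -0.4, 0.1]
opening: 0.352
grasp_force: 0.0
```

```bash
python3 st.py; python3 - <<'E'
from gv import *
c=cam('wrist');g=(.6935,-.085);print(bar(c,g));print(groove(c,g))
E
```

```text
{'time_s': 31.6, 'eef_pos': [0.6929, -0.0848, 0.1819], 'wrist_force': [0.4146, -0.3562, 0.0944], 'torque': [0.0313, -0.0583, -0.0459], 'opening': 0.3518, 'grasp_force': 0.0, 'q': [-0.2914, 0.4907, 1.3071, 0.0, 1.3453, -1.1279]}
{'bar': array([ 0.6927, -0.0841]), 'mean': array([ 0.6916, -0.0831]), 'ang': 2.436, 'len': np.float64(0.053), 'head': array([ 0.6963, -0.0861]), 'rad': np.float64(0.0368)}
[ 69  69  68  68  68  69  69  69  67  68  68  69  70  69  69  69  69  69
  68  69  70 106  93  91 100 115  93  70  70  69  68  69  69  69  70  69
  68  67  69  71  69  68  69  67  68  68  69  69  69  69  76 149 192 193
 193 173  81  70  70  69]
```

Request:
{"method": "move_arm", "body": {
  "plan": [0.01, 0, -0.7, 0, 0, 0.02, 0.01, 0, -1.4, 0, 0, 0.02, 0.01, 0, -2.1, 0, 0, 0.02, 0.01, 0, -2.6, 0, 0, 0.02, 0.01, 0, -2.6, 0, 0, 0.02, 0.01, 0, -2.6, 0, 0, 0.02],
  "grip": 30
}}

```text
time_s: 32.4
eef_pos: [0.6947, -0.0852, 0.054]
eef_rot: [0.001, 0.349, 0.937, 0.0]
wrist_force: [0.3, 0.7, -0.0]
opening: 0.345
grasp_force: 0.0
```

Request:
{"method": "move_arm", "body": {
  "plan": [0, 0, 0, 0, 0, 0, 0, 0, 0, 0, 0, 0, 0, 0, 0, 0, 0, 0, 0, 0, 0, 0, 0, 0, 0, 0, 0, 0, 0, 0],
  "grip": 0
}}

```text
time_s: 33.02
eef_pos: [0.6947, -0.0858, 0.0546]
eef_rot: [0.001, 0.349, 0.937, -0.0]
wrist_force: [-2.3, -2.0, 6.1]
opening: 0.086
grasp_force: 59.8
```

Request:
{"method": "move_arm", "body": {
  "plan": [0, 0, 0, 0, 0, -0.15, 0, 0, 0, 0, 0, -0.3, 0, 0, 0, 0, 0, -0.45, 0, 0, 0, 0, 0, -0.6, 0, 0, 0, 0, 0, -0.75, 0, 0, 0, 0, 0, -0.9, 0, 0, 0, 0, 0, -1.05, 0, 0, 0, 0, 0, -1.2, 0, 0, 0, 0, 0, -1.35, 0, 0, 0, 0, 0, -1.45]
}}

```text
time_s: 34.28
eef_pos: [0.6938, -0.0851, 0.0546]
eef_rot: [0.0, 0.883, 0.469, -0.0]
wrist_force: [-6.4, 0.1, 10.1]
opening: 0.085
grasp_force: 60.3
```

Request:
{"method": "move_arm", "body": {
  "plan": [0, 0, 0, 0, 0, 0, 0, 0, 0, 0, 0, 0, 0, 0, 0, 0, 0, 0, 0, 0, 0, 0, 0, 0, 0, 0, 0.4, 0, 0, 0, 0, 0, 1.0, 0, 0, 0, 0, 0, 2.0, 0, 0, 0, 0, 0, 2.6, 0, 0, 0, 0, 0, 2.6, 0, 0, 0],
  "grip": 30
}}

```text
time_s: 35.4
eef_pos: [0.6964, -0.0856, 0.1886]
eef_rot: [0.003, 0.882, 0.471, 0.003]
wrist_force: [-0.1, 0.2, 0.4]
opening: 0.35
grasp_force: 0.0
```

```bash
python3 st.py; python3 - <<'E'
from gv import *
c=cam('wrist');g=(.6935,-.085);print(bar(c,g));print(groove(c,g))
E
```

```text
{'time_s': 35.4, 'eef_pos': [0.6964, -0.0856, 0.1886], 'wrist_force': [-0.1455, 0.1556, 0.3631], 'torque': [0.0419, -0.0066, 0.0522], 'opening': 0.3503, 'grasp_force': 0.0, 'q': [-0.2911, 0.4855, 1.3006, 0.0001, 1.3467, 0.2997]}
{'bar': array([ 0.6942, -0.0823]), 'mean': array([ 0.6948, -0.0813]), 'ang': 0.972, 'len': np.float64(0.0529), 'head': array([ 0.6924, -0.0858]), 'rad': np.float64(0.0366)}
[ 72  73  71  70  71  71  72  91 134 135 137 141 121  76  71  70  71  71
  71  71  56  24  23  48  71  72  72  73  72  71  71  71  71  72  71  71
  93 177 197 198 198 144  76  73  73  75  73  72  72  71  71  72  34  22
  23  62  71  72  72  71]
```

Screw 2's nut is now at about 1.4 rad. Last, I check the bound screw's nut.

Request:
{"method": "move_arm", "body": {
  "plan": [-0.5, -0.2, 0.4, 0, 0, 0, -1.1, -0.5, 0.4, 0, 0, 0, -1.7, -0.8, 0.4, 0, 0, 0, -2.4, -1.1, 0.4, 0, 0, 0, -3.1, -1.4, 0.4, 0, 0, 0, -3.8, -1.7, 0.4, 0, 0, 0, -4.5, -2.0, 0.4, 0, 0, 0, -5.0, -2.3, 0.4, 0, 0, 0, -5.0, -2.3, 0.4, 0, 0, 0, -5.0, -2.3, 0.4, 0, 0, 0]
}}

```text
time_s: 36.7
eef_pos: [0.444, -0.1997, 0.2023]
eef_rot: [-0.0, 0.882, 0.47, 0.0]
wrist_force: [0.5, -0.6, -0.7]
opening: 0.349
grasp_force: 0.0
```

```bash
python3 st.py; python3 - <<'E'
from gv import *
c=cam('wrist');g=(.4425,-.201);print(bar(c,g));print(groove(c,g))
E
```

```text
{'time_s': 36.7, 'eef_pos': [0.444, -0.1997, 0.2023], 'wrist_force': [0.5171, -0.6139, -0.6737], 'torque': [0.0236, 0.0092, 0.0153], 'opening': 0.3487, 'grasp_force': 0.0, 'q': [-0.6673, 0.0106, 1.853, 0.0004, 1.2788, -0.076]}
{'bar': array([ 0.4426, -0.2004]), 'mean': array([ 0.443 , -0.2004]), 'ang': 3.136, 'len': np.float64(0.0537), 'head': array([ 0.4401, -0.2007]), 'rad': np.float64(0.0353)}
[ 99  31  19  26  64  68  68  68  67  67  66  68  67  68  69  66  65  66
  68  68  66  66  66  66  66  67  67  67  67  69 127 180 188 189 190 143
 102  76  70  68  69  70  67  67  67  68  69  65  66  67  68  69  67  79
 104 148 175 162 146 131]
```

Screw 3's groove is at about 12° with the bar at 0°, so its nut is at about 0.2 rad, as expected. Everything is in place, so I hand in.

```bash
python3 -c "
from bench import ctrl;print(ctrl.hand_in())"
```

```text
the job is handed in; nothing more can be done
None
```

The job is handed in, with no verdict returned. By my last wrist-camera measurements, the left and middle screws, with nuts turned about 1.4 rad, stand inside the pen, and the right one, bound at about 0.2 rad, stands outside; the left and middle nuts had slipped back while sliding and were re-turned in place.

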